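Load the layers of a stepped pendant into a clamping jig

TASK

Stack the layers of the stepped pendant on the pin of the grey clamping jig, from the bottom up: the dark walnut ring, the pink ring, the teal ring, then the metal pressing cap. If the jig's toggle clamp is shut, open it first; when the stack is complete, flip the clamp shut so that its rubber foot presses on the cap. Leave the black tape roll, the carton and the bottle where they are.

Things in the scene. Friction and masses are not known exactly. Their poses are not given: they have to be found in the camera images.
- walnut: dark brown walnut wood ring lying flat, bore 26 mm through it; origin at the centre of its underside, z up; loose on the table; outer diameter 66 mm, 16 mm thick. Goes lowest, its underside on the jig's plate
- pink: pink acrylic ring lying flat, bore 26 mm through it; origin at the centre of its underside, z up; loose on the table; outer diameter 58 mm, 14 mm thick. Goes second
- teal: blue-green (teal) acrylic ring lying flat, bore 26 mm through it; origin at the centre of its underside, z up; loose on the table; outer diameter 50 mm, 14 mm thick. Goes third
- cap: bare aluminium pressing cap, diameter 42 mm, 22 mm tall, closed flat top 8 mm thick, with a 26 mm blind hole 14 mm deep open at its underside, already the right way up; origin at the centre of its underside, z up; loose on the table. Goes on top, its hole over the end of the pin
- jig: Grey plate fixed to the table, 120 (x) by 200 (y) by 15 mm thick, from y = -60 to +140 mm; its place and yaw vary. Origin on the table under the axis of the steel pin, z up. Pin: 16 mm thick, top at z = 67 mm, the last 8 mm tapering to 8 mm. At y = +90 mm a steel bracket 38 (x) by 34 mm (y), up to z = 113 mm, carries the toggle clamp
- clamp (a joint): Toggle clamp angle, rad. 0: shut on a full stack (arm level towards the pin, handle upright); grows as the arm rises; stops: -0.08 (shut on the empty jig), 1.75 (open: arm upright, handle level, pointing away). Weighted over centre: below about 0.8 it snaps shut, above it snaps open, and stays; starts either way. Shut on the stack its weight presses with about 2 N
- clamp_hinge (a point): Hinge of the clamp, on the jig at y = +90, z = 100 mm. From it a rigid L: arm 16 mm wide, 14 thick, 100 long, rubber foot below it at 90 mm; square to it the handle, 95 long, 14 to 16 thick, red grip 20 mm in diameter from 45 mm on. Open: push the upright handle away from the pin (jig +y), shut: push the upright arm towards the pin, past the middle: 5 N at 50 mm above the hinge
- tape: bystander: roll of black tape, outer diameter 64 mm, bore 36 mm, 38 mm tall, standing flat; origin at the centre of its underside. Leave alone
- carton: bystander: open cardboard box 90 by 90 by 70 mm tall; origin at the centre of its underside. Leave alone
- bottle: bystander: clear water bottle with blue cap, diameter 66 mm, 220 mm tall; origin at the centre of its underside. Leave alone
Things that resemble listed ones, but are neither listed nor needed, are in the scene too. Of the things that look like the cap, take the one that is nearest to the robot's base at the start. Leave any white look-alike of the teal alone.

How it is judged:
By the outcome, as a careful person would: the job done as asked, in the order asked, and still so for the second after the job is handed in, with the robot touching nothing.
It also fails if it takes over 131 s, if anything falls off the work surface, if the arm or the gripper's body presses on something with over 40 N, if the wrist force passes 120 N, or if a joint passes its speed limit or range.

ROBOT

A 6-joint arm with a two-finger parallel gripper is mounted at the origin on the work surface. World frame = base frame: x ahead of the robot, y to its left, z up, the work surface at z = 0. Lengths are in m, angles in rad, forces in N, time in s.
With the tool pointing down it reaches from about 0.3 to 0.75 m from the base axis. Payload 8.5 kg.
Tool frame: the origin (TCP) lies at the very end of the fingers, on their centre line; the grasp point (between the pads) lies robot.grasp_offset behind it (robot.grasp_offset is the distance from the TCP to the grasp point, in m); z points along the fingers, x is the direction in which the jaws open and shut, and the axes are right-handed (so a half turn about z gives the same grasp; the last joint's range is limited). The gripper opens to 85 mm and grips with 20 to 120 N. Pads are 22 mm wide; open, the fingers measure 114 mm over their backs; the gripper's body (76 mm by 85 mm) begins 54 mm behind the grasp point. The pads swing forward as they close: fully open they stand 13 mm farther back than shut.
Start: joints at [-1.56, 0.381, 1.297, -0, 1.464, -0.215], TCP at [0.123, -0.536, 0.231] pointing down, gripper open.
Joint ranges: [-3.11, 3.11], [-0.89, 2.33], [0.22, 2.48], [-1.42, 4.56], [0.17, 2.85], [-2.88, 2.88]. Speed limits (rad/s): [2.39, 2.39, 3.14, 3.14, 3.14, 3.14].

INTERFACE

Orientations are given as a unit quaternion [x, y, z, w].
In Python, from bench import robot gives the robot as it stands. The module is installed in compiled form; this text tells all that it offers. Calls block until the motion is done:
- robot.move_ptp(position, orientation): joint-space move of the TCP to a pose.
- robot.line_to(position, rot=None, rate=0.15): straight line of the TCP; rot=None keeps the orientation; rate is the mean speed in m/s.
- robot.set_joints(angles): joint-space move.
- robot.let_go() and robot.close_gripper(squeeze=None): open the fingers fully, or close them until they stop; squeeze is the grip in N (None keeps the last).
- robot.hold(seconds).
- robot.solve_ik(position, orientation): joint angles nearest the present ones, or None.
- robot.read_camera(name): name is "side" or "top" or "wrist"; returns the picture (480x640x3 uint8, red, green, blue); there is no depth.
- robot.camera_model(name): a dict with "camera_matrix" (3x3 intrinsics, pixels), "T" (4x4, takes a point from camera to world coordinates). Camera axes: x right, y down, z forward; pixel columns grow to the right and rows downward; lengths in m; the calibration is good to about 2 mm. A picture is of the moment at which its call begins: read the wrist's pose just before it. camera_model takes no time and is no camera call; for the wrist camera it gives the pose at the moment of the call.
A pose or a line that the arm cannot do raises robot.IKError and nothing moves.
- robot.finish_job(): hands the job in, once; it reports no verdict.
Trained networks look in the newest picture that a camera, given by its name, has taken for a name from the list of things; names that differ only in an ending like _2 or _b are one class to them, and where a whole thing is asked for, a point or a joint stands for the part that bears it (a point fixed in the world has none). Each returns a list of dicts, best first, with "score" (0 to 1); they miss things now and then, are a little off and sometimes report something else, mostly with a low value. They report only what shows in the picture. A call takes as long as a camera call. They do not tell look-alikes from the thing itself.
- robot.find_in(camera, target): "position" ([x, y, z] in m, in world coordinates, good to about 4 mm: the middle of the surface that is visible of it).
- robot.regions_of(camera, target): "pixels" (480x640 bool, what is visible of it).
Readings, each from a call of its own:
- robot.current_time_s(): time.
- robot.current_q(): joint angles.
- robot.current_joint_vel(): joint speeds.
- robot.current_tau(): joint torques, N m.
- robot.current_tool_pos(): TCP position.
- robot.current_tcp_rot(): TCP orientation.
- robot.current_force(): force on the tool from outside, world axes, zero at the start.
- robot.current_wrist_torque(): the same for the moment, N m.
- robot.current_gripper_width(): finger opening in m.
Only numpy, scipy, OpenCV 4.12 (cv2) and the standard library are available. Lean on these libraries where they do the work, as an engineer would, in place of code of your own. Each camera call takes 0.05 s, during which the arm holds its last target.

## Working session

There is one attempt and no reset: what is moved stays moved. The work goes in short steps, each a Python script; the robot and the scene stay as the last script left them, time stands still between calls to the robot, and variables do not carry over. Pictures are saved under pics/ and viewed, and the job is handed in when it is done.

```bash
mkdir -p pics; ls; python3 - <<'E'
from bench import robot
import cv2
print(robot.current_time_s(), robot.grasp_offset, robot.current_tool_pos(), robot.current_tcp_rot())
for c in ["top","side","wrist"]:
    im=robot.read_camera(c); cv2.imwrite(f"pics/{c}0.png",im[:,:,::-1])
    m=robot.camera_model(c); print(c,m["camera_matrix"].round(1).tolist(),m["T"].round(3).tolist())
for t in ["walnut","pink","teal","cap","jig","clamp","clamp_hinge","tape","carton","bottle"]:
    for c in ["top","side"]:
        for d in robot.find_in(c,t): print(t,c,[round(float(v),3) for v in d["position"]],round(float(d["score"]),2))
print(robot.current_time_s())
E
```

```text
pics
0.0 0.0187 [ 0.12311147 -0.53573026  0.23069679] [ 7.82259067e-01 -6.22952783e-01 -4.82828064e-04 -5.90554429e-04]
top [[526.7, 0.0, 319.1], [0.0, 526.7, 236.7], [0.0, 0.0, 1.0]] [[-0.021, -0.992, 0.122, 0.472], [-0.999, 0.017, -0.029, 0.096], [0.027, -0.122, -0.992, 1.181], [0.0, 0.0, 0.0, 1.0]]
side [[528.0, 0.0, 331.6], [0.0, 528.0, 235.7], [0.0, 0.0, 1.0]] [[0.895, -0.293, 0.336, 0.219], [-0.446, -0.558, 0.7, -0.727], [-0.017, -0.776, -0.63, 0.801], [0.0, 0.0, 0.0, 1.0]]
wrist [[350.9, 0.0, 319.5], [0.0, 350.9, 236.5], [0.0, 0.0, 1.0]] [[0.223, -0.924, -0.311, 0.204], [-0.975, -0.212, -0.07, -0.517], [-0.001, 0.319, -0.948, 0.373], [0.0, 0.0, 0.0, 1.0]]
walnut top [0.435, -0.286, 0.015] 0.94
walnut top [0.569, -0.287, 0.013] 0.57
walnut side [0.435, -0.299, 0.018] 0.55
pink top [0.571, -0.285, 0.012] 0.89
pink side [0.57, -0.29, 0.013] 0.77
teal top [0.665, -0.084, 0.01] 0.73
teal top [0.493, 0.099, 0.103] 0.7
teal top [0.58, -0.16, 0.016] 0.54
teal side [0.575, -0.164, 0.013] 0.98
teal side [0.667, -0.092, 0.013] 0.91
cap top [0.56, -0.075, 0.021] 0.76
cap top [0.49, 0.086, 0.014] 0.72
cap top [0.462, -0.143, 0.024] 0.6
cap side [0.563, -0.084, 0.02] 0.93
cap side [0.456, -0.15, 0.022] 0.66
jig top [0.49, 0.086, 0.014] 0.61
jig side [0.601, 0.429, 0.107] 0.57
jig side [0.455, -0.149, 0.021] 0.32
clamp top [0.493, 0.096, 0.103] 0.88
clamp side [0.493, 0.124, 0.104] 0.85
clamp side [0.487, 0.073, 0.014] 0.17
clamp_hinge top [0.494, 0.087, 0.016] 0.71
clamp_hinge side [0.486, 0.076, 0.017] 0.6
tape top [0.768, 0.002, 0.038] 0.87
tape side [0.769, -0.01, 0.034] 0.6
carton top [0.756, -0.26, 0.018] 0.79
carton side [0.755, -0.252, 0.037] 0.62
bottle top [0.603, 0.432, 0.145] 0.56
bottle side [0.599, 0.427, 0.106] 0.98
bottle side [0.573, -0.292, 0.011] 0.27
1.15
```

View pics/top0.png

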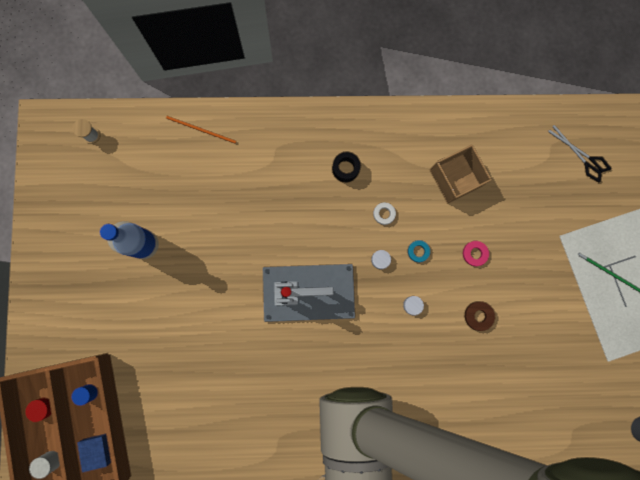

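View pics/side0.png

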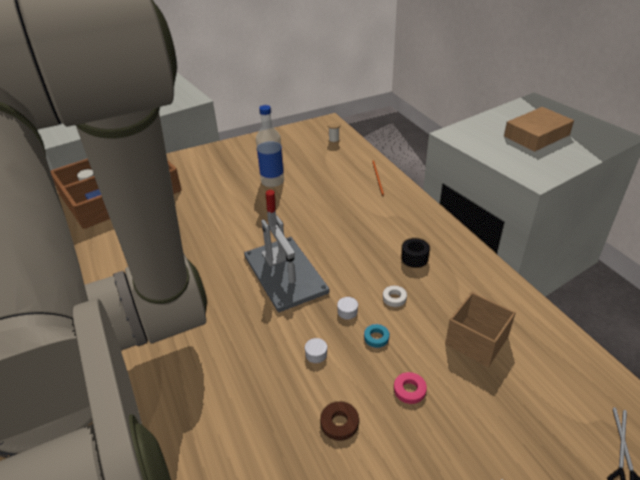

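The top view (with the side view agreeing) shows:
- **Jig:** plate at about (309,293). The clamp is shut, with its red handle at (286,292) and arm pointing right, so jig +y is roughly world +y.
- **Rings:** walnut (480,316), pink (476,253), teal (419,251). The white look-alike is at (385,213).
- **Caps:** (414,306) and (382,259). The first is nearer the base.

Next I'll measure precisely.

```bash
cat > h.py <<'E'
from bench import robot
import numpy as np, cv2
def ray(cam,uv,z,m=None):
    m=m or robot.camera_model(cam); K=m["camera_matrix"];T=m["T"]
    uv=np.atleast_2d(np.asarray(uv,float))
    d=np.c_[(uv[:,0]-K[0,2])/K[0,0],(uv[:,1]-K[1,2])/K[1,1],np.ones(len(uv))]@T[:3,:3].T
    o=T[:3,3]; return o+d*((z-o[2])/d[:,2])[:,None]
def proj(cam,P,m=None):
    m=m or robot.camera_model(cam); K=m["camera_matrix"];T=m["T"]
    p=(np.atleast_2d(P)-T[:3,3])@T[:3,:3]; p=p@K.T; return p[:,:2]/p[:,2:]
def centre(mask):  # centre of outer hull
    c=max(cv2.findContours(mask.astype(np.uint8),0,2)[0],key=cv2.contourArea)
    h=cv2.convexHull(c); M=cv2.moments(h); return (M["m10"]/M["m00"],M["m01"]/M["m00"]),M["m00"]
def q(psi): return [np.cos(psi/2),np.sin(psi/2),0,0]
E
python3 - <<'E'
from h import *
for cam in ["top","side"]:
    im=robot.read_camera(cam)
    for t,hh in [("walnut",.016),("pink",.014),("teal",.014),("cap",.022)]:
        for d in robot.regions_of(cam,t):
            c,a=centre(d["pixels"]); print(cam,t,round(d["score"],2),np.round(c,1),a,ray(cam,c,hh/2)[0].round(4))
    if cam=="top":
        for d in robot.regions_of(cam,"jig"):
            m=d["pixels"]; cn=max(cv2.findContours(m.astype(np.uint8),0,2)[0],key=cv2.contourArea)
            r=cv2.minAreaRect(ray(cam,cn[:,0],.015)[:,:2].astype(np.float32)); print("jig",d["score"],r)
        x=im[230:350,240:380]; cv2.imwrite("pics/jigz.png",cv2.resize(x[:,:,::-1],None,fx=5,fy=5,interpolation=2))
    else:
        x=im[180:320,220:360]; cv2.imwrite("pics/jigs.png",cv2.resize(x[:,:,::-1],None,fx=4,fy=4,interpolation=2))
E
```

```text
top walnut 0.56 [479.6 315.3] 760.0 [ 0.4336 -0.2912  0.008 ]
top teal 0.68 [384.7 212.7] 348.5 [ 0.668 -0.088  0.007]
top teal 0.6 [418.8 250.8] 370.5 [ 0.5798 -0.1619  0.007 ]
top cap 0.74 [413.7 305.2] 254.0 [ 0.459  -0.1445  0.011 ]
top cap 0.52 [381.6 259. ] 259.0 [ 0.5627 -0.0767  0.011 ]
jig 0.64 ((0.4927855432033539, 0.08680413663387299), (0.11978184431791306, 0.20040510594844818), 0.9715613722801208)
side walnut 0.79 [339.1 420.2] 1226.5 [ 0.4355 -0.2889  0.008 ]
side walnut 0.23 [315.6 349.9] 434.5 [ 0.4629 -0.1381  0.008 ]
side pink 0.91 [409.6 387.6] 827.5 [ 0.5748 -0.2883  0.007 ]
side teal 0.94 [394.2 295.8] 368.5 [ 0.6691 -0.0846  0.007 ]
side teal 0.89 [376.4 335.6] 445.5 [ 0.5825 -0.1599  0.007 ]
side cap 0.71 [315.9 350.1] 439.5 [ 0.4624 -0.141   0.011 ]
side cap 0.7 [347.1 307.5] 359.0 [ 0.5647 -0.0718  0.011 ]
```

View pics/jigz.png

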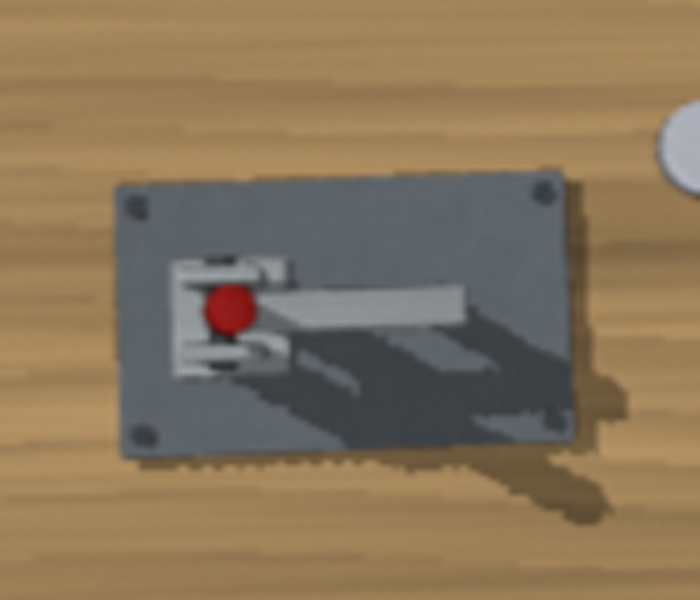

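View pics/jigs.png

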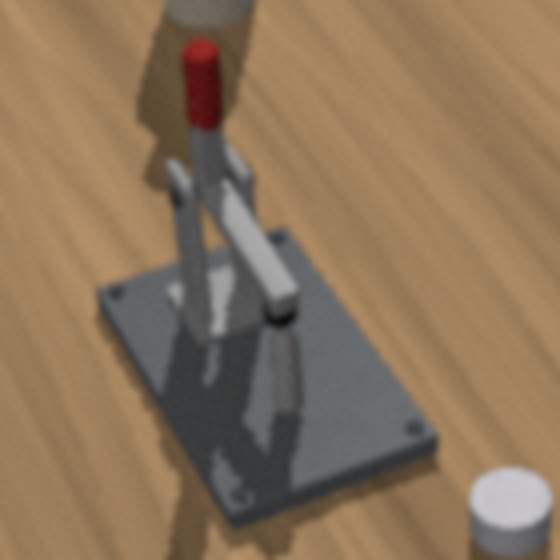

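Two checks support the measurements. The plate footprint fits as 119.8 × 200.4 mm, as specified, and the zoomed views confirm the clamp is shut (handle upright). That puts the pin near (0.4935, 0.047) with yaw about 0.017. I'll open the clamp first.

```bash
cat >> h.py <<'E'
YAW=0.016; PIN=np.array([0.4935,0.0468])
def J(x,y,z):
    c,s=np.cos(YAW),np.sin(YAW); return np.array([PIN[0]+c*x-s*y,PIN[1]+s*x+c*y,z])
E
python3 - <<'E'
from h import *
print(robot.solve_ik(J(0,.04,.27),q(YAW)))
robot.close_gripper(40)
robot.move_ptp(J(0,.04,.27),q(YAW))
robot.line_to(J(0,.045,.150),rate=.2)
print(robot.current_tool_pos(),robot.current_force(),robot.current_gripper_width())
for y in [.08,.10,.115,.124]:
    robot.line_to(J(0,y,.150),rate=.08); print(y,robot.current_force().round(1))
robot.line_to(J(0,.124,.28),rate=.25)
print(robot.current_time_s())
for c in ["top","side"]:
    im=robot.read_camera(c); cv2.imwrite(f"pics/{c}1.png",im[:,:,::-1])
E
```

```text
[-6.26868269e-02  2.66340212e-01  1.35549397e+00 -4.44089210e-16
  1.51975847e+00 -7.86868269e-02]
[0.49340033 0.0915746  0.15089389] [-0.10240525  1.12439816 -0.43990772] 0.00015539773821064676
0.08 [ 0.2 -3.   2.7]
0.1 [-0.3 -1.1  1.8]
0.115 [-0.3  0.6  0. ]
0.124 [-0.1  0.   0.1]
8.0417
```

View pics/side1.png

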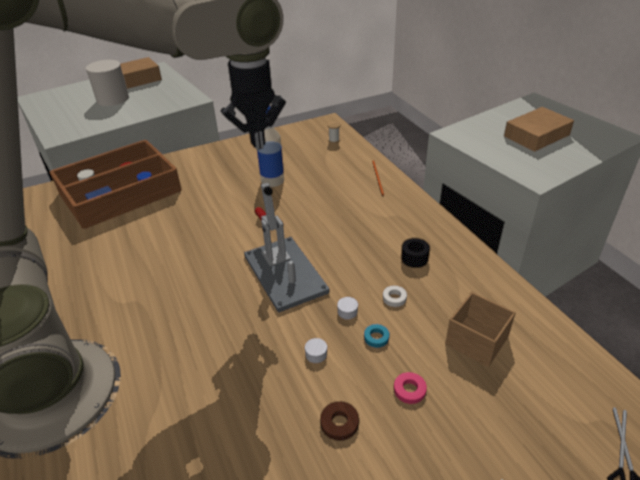

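The clamp is open: in the side view the arm stands upright at (268,190–240) and the pin is free at (291,270). Now I'll hover over the walnut, refine its position with the wrist camera, and measure the pin with nothing in the way.

```bash
cat >> h.py <<'E'
def wr(t,h,near):
    m=robot.camera_model("wrist"); robot.read_camera("wrist"); best=None
    for d in robot.regions_of("wrist",t):
        c,a=centre(d["pixels"]); p=ray("wrist",c,h/2,m)[0]; e=np.linalg.norm(p[:2]-near)
        print("  wrist",t,round(d["score"],2),np.round(c),p.round(4))
        if e<.012 and (best is None or e<best[0]): best=(e,p[:2])
    return None if best is None else best[1]
E
python3 - <<'E'
from h import *
robot.move_ptp(J(0,.0,.28),q(1.2))
robot.move_ptp([.4346,-.290,.17],q(1.8))
print(wr("walnut",.016,[.4346,-.29]))
im=robot.read_camera("wrist"); cv2.imwrite("pics/w2.png",im[:,:,::-1])
im=robot.read_camera("top"); a=im[230:350,240:380]
im=robot.read_camera("side");b=im[180:320,220:360]
f=lambda x,n:cv2.resize(x[:,:,::-1],n,interpolation=2)
cv2.imwrite("pics/pin2.png",np.hstack([f(a,(420,360)),f(b,(360,360))]))
for c in ["top","side"]:
    print(c,proj(c,[J(0,0,.067),J(0,0,.015)]).round(1).tolist())
print(robot.current_time_s())
E
```

```text
wrist walnut 0.68 [320. 213.] [ 0.4338 -0.2891  0.008 ]
[ 0.43380535 -0.28912073]
top [[328.2, 290.7], [327.1, 291.2]]
side [[290.1, 263.2], [291.7, 281.2]]
11.0333
```

View pics/pin2.png

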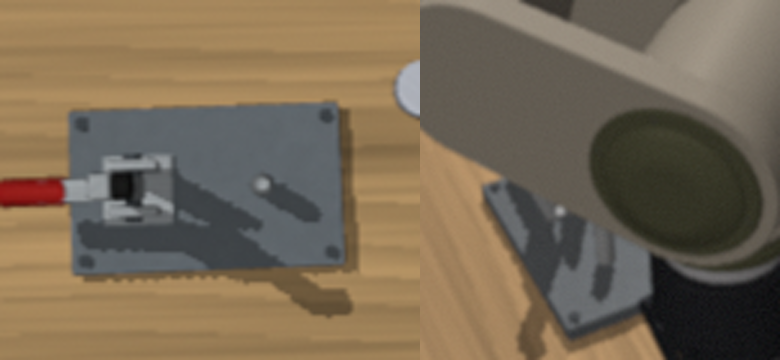

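View pics/w2.png

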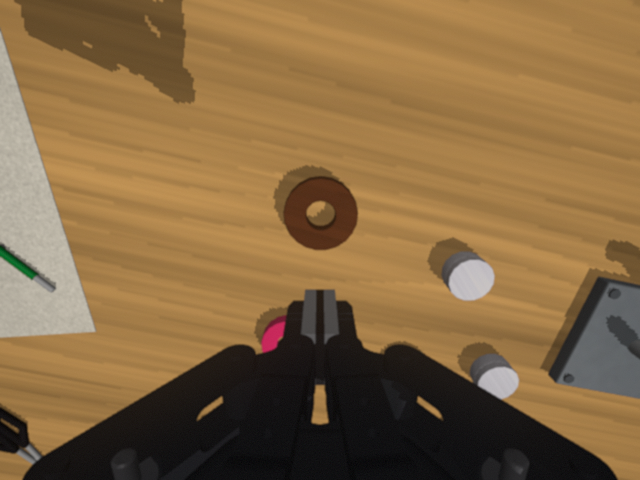

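The pin tip shows at (327.7,291.3) in the top view, against a predicted (328.2,290.7). That's within 1 px, and the side view agrees to about 1.5 px. The wrist view puts the walnut at (320,213), consistent with the other cameras to about 2 mm. I'll grasp it now.

```bash
cat >> h.py <<'E'
PIN=np.array([0.4935,0.0475]); PSI=2.4
def pick(p,psi,zt,squeeze=40):
    robot.let_go()
    robot.line_to([p[0],p[1],zt+.03],rate=.2)
    robot.line_to([p[0],p[1],zt],rate=.06)
    print("down",robot.current_tool_pos().round(4),robot.current_force().round(1))
    robot.close_gripper(squeeze)
    print("width",round(robot.current_gripper_width(),4))
    robot.line_to([p[0],p[1],.12],rate=.2)
    print("lifted width",round(robot.current_gripper_width(),4),robot.current_force().round(1))
def snap(*names,tag):
    for c in names: cv2.imwrite(f"pics/{tag}_{c}.png",robot.read_camera(c)[:,:,::-1])
E
python3 - <<'E'
from h import *
pick([.4343,-.2897],1.8,0.0)
robot.move_ptp(np.r_[PIN,.15],q(PSI))
snap("wrist","top","side",tag="wal")
print(robot.current_time_s(), robot.current_tool_pos())
E
```

```text
down [ 4.343e-01 -2.897e-01 -1.000e-04] [0.6 0.  0.4]
width 0.0629
lifted width 0.063 [-0.6  0.2 -1.1]
15.8583 [0.49366578 0.04651755 0.14980486]
```

View pics/wal_wrist.png

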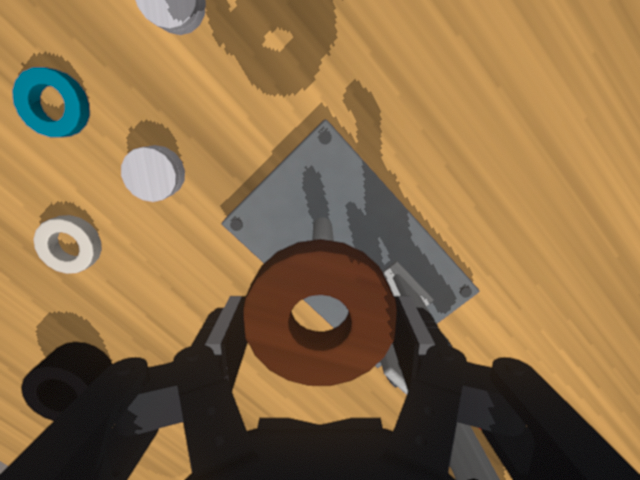

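View pics/wal_side.png

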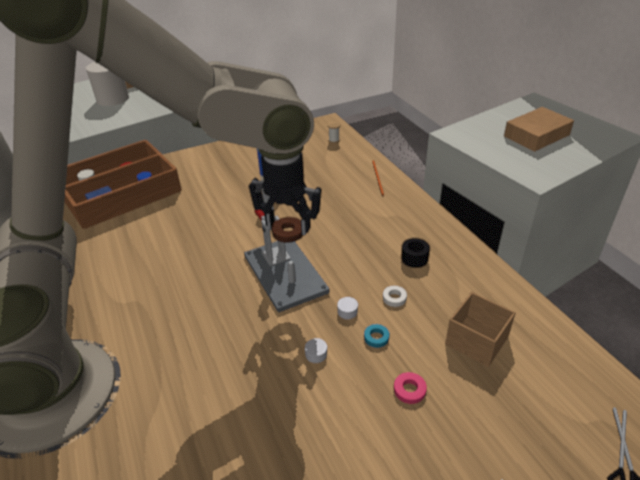

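The walnut is held level between the pads, with its centre at (320,312) in the wrist view. I'll measure its offset from the TCP, correct for it, and lower it over the pin.

```bash
cat >> h.py <<'E'
def held(t,zmid):
    m=robot.camera_model("wrist"); robot.read_camera("wrist"); tp=robot.current_tool_pos()
    for d in robot.regions_of("wrist",t):
        c,a=centre(d["pixels"]); p=ray("wrist",c,zmid,m)[0]
        print("  held",t,round(d["score"],2),np.round(c),a,(p-tp).round(4)[:2])
        if np.linalg.norm((p-tp)[:2])<.015: return (p-tp)[:2]
    return None
def place(off,z,over=.10):
    t=PIN-off
    robot.line_to([t[0],t[1],over],rate=.15)
    robot.line_to([t[0],t[1],z+.02],rate=.12); print("near",robot.current_force().round(1))
    robot.line_to([t[0],t[1],z],rate=.05)
    print("placed",robot.current_tool_pos().round(4),robot.current_force().round(1))
E
python3 - <<'E'
from h import *
o=held("walnut",.15+.008)
if o is None: o=np.zeros(2)
place(o,.0165)
robot.let_go()
robot.line_to(np.r_[PIN-o,.15],rate=.25)
snap("top","wrist",tag="wal2")
print(robot.current_time_s())
E
```

```text
held walnut 0.86 [320. 313.] 17686.5 [-0.0004 -0.0014]
near [-0.   0.1 -0. ]
placed [0.4938 0.0489 0.0161] [ 0.2  0.3 -0.5]
18.8083
```

View pics/wal2_wrist.png

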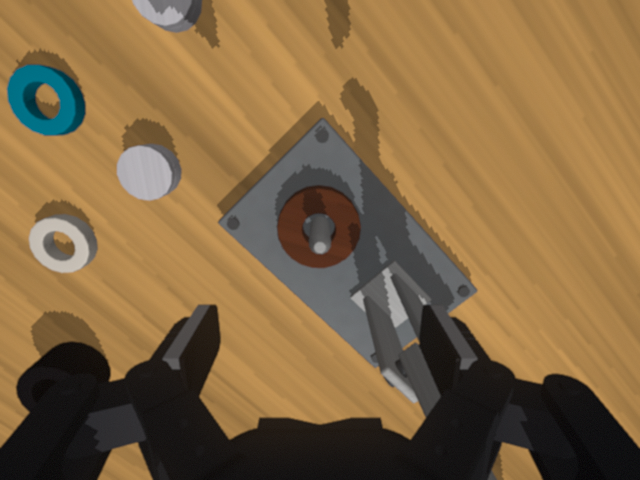

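The walnut lies flat around the pin base at (319,227) in the wrist view, with the pin through its bore. Pink is next.

```bash
python3 - <<'E'
from h import *
e=np.array([.5735,-.287])
robot.move_ptp([*e,.15],q(1.6))
p=wr("pink",.014,e); print(p)
p=e if p is None else p*.7+e*.3
pick(p,1.6,.0)
robot.move_ptp(np.r_[PIN,.15],q(PSI))
o=held("pink",.157)
snap("wrist",tag="pk")
print(robot.current_time_s())
E
```

```text
None
down [ 0.5736 -0.2871 -0.    ] [ 1.1 -0.   0.9]
width 0.0564
lifted width 0.0561 [ 0.2  0.4 -1.2]
  held pink 0.9 [319. 311.] 13540.5 [-0.0006 -0.0013]
24.425
```

View pics/pk_wrist.png

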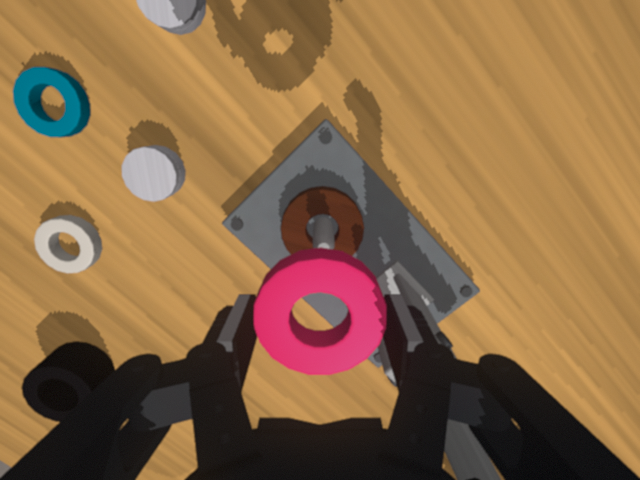

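Pink is held level at (319,311). I'll place it, check, then fetch the teal.

```bash
python3 - <<'E'
from h import *
o=np.array([-.0006,-.0013])
place(o,.0325)
robot.let_go()
robot.line_to(np.r_[PIN-o,.15],rate=.25)
snap("wrist",tag="pk2")
e=np.array([.581,-.161])
robot.move_ptp([*e,.15],q(2.4))
p=wr("teal",.014,e); print(p)
snap("wrist",tag="te0")
print(robot.current_time_s())
E
```

```text
near [-0.6 -0.7  0.6]
placed [0.4939 0.0488 0.0322] [ 0.4 -0.2 -0.2]
  wrist teal 0.95 [305. 336.] [ 0.6681 -0.0855  0.007 ]
  wrist teal 0.68 [319. 221.] [ 0.581  -0.1598  0.007 ]
[ 0.58101187 -0.15980875]
28.1333
```

View pics/pk2_wrist.png

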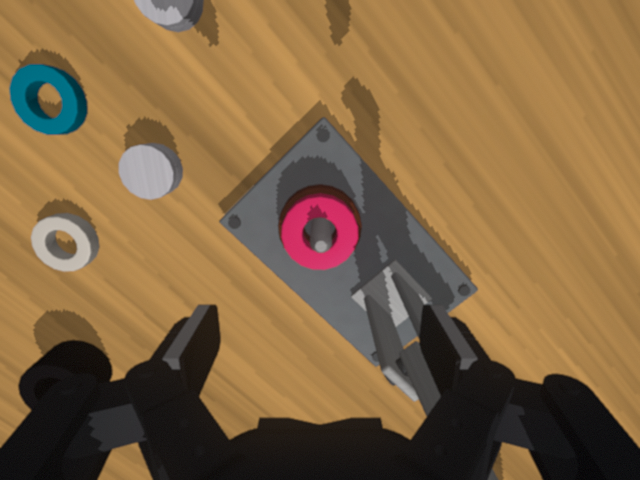

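View pics/te0_wrist.png

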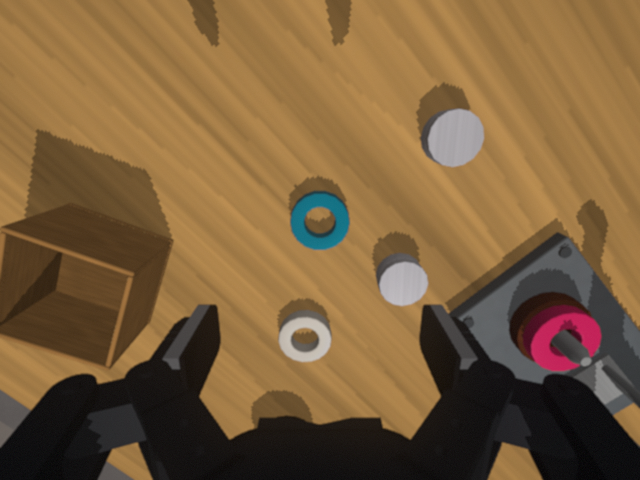

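Pink lies flat on the walnut at (320,231). The teal is at (320,220), and the white look-alike at (305,336) is well clear of the jaws. The second cap at (403,280) clears the right finger by about 17 mm. I'll pick the teal.

```bash
python3 - <<'E'
from h import *
pick([.581,-.1602],2.4,.001)
robot.move_ptp(np.r_[PIN,.16],q(PSI))
o=held("teal",.166)
snap("wrist",tag="te1")
if o is not None and np.linalg.norm(o)<.006:
    place(o,.045+.001+.0015)
    robot.let_go()
    robot.line_to(np.r_[PIN-o,.16],rate=.25)
    snap("wrist",tag="te2")
print(robot.current_time_s())
E
```

```text
down [ 0.5811 -0.1602  0.0009] [ 0.4 -0.6 -0.1]
width 0.048
lifted width 0.0474 [ 0.1 -0.1 -0.3]
  held teal 0.88 [320. 312.] 9831.0 [-0.     -0.0004]
near [ 0.1 -0.3  0.4]
placed [0.4934 0.0479 0.0472] [ 0.3 -1.9  0.2]
34.6417
```

View pics/te2_wrist.png

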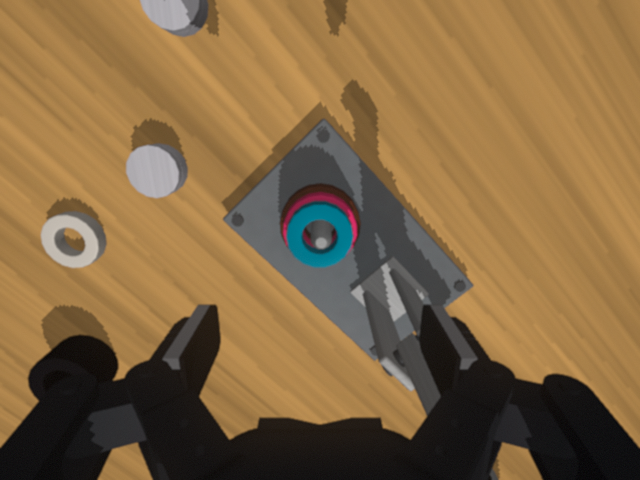

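The teal is seated at (320,235), concentric with the pink. Next is the cap nearest the base.

```bash
python3 - <<'E'
from h import *
e=np.array([.4607,-.1427])
robot.move_ptp([*e,.15],q(2.1))
p=wr("cap",.022,e); print(p)
snap("wrist",tag="cp0")
p=e if p is None else (p+e)/2
pick(p,2.1,.003)
robot.move_ptp(np.r_[PIN,.18],q(PSI))
o=held("cap",.177+.011)
snap("wrist","side",tag="cp1")
print(robot.current_time_s())
E
```

```text
wrist cap 0.95 [320. 223.] [ 0.4613 -0.141   0.011 ]
  wrist cap 0.56 [328. 348.] [ 0.5641 -0.0727  0.011 ]
  wrist cap 0.54 [530. 337.] [0.4581 0.0845 0.011 ]
[ 0.46132493 -0.14100791]
down [ 0.461  -0.1419  0.0029] [ 0.8 -0.4 -0.3]
width 0.0408
lifted width 0.0406 [ 0.   0.7 -0.8]
  held cap 0.83 [319. 317.] 8612.5 [0.0004 0.0001]
39.4417
```

View pics/cp1_wrist.png

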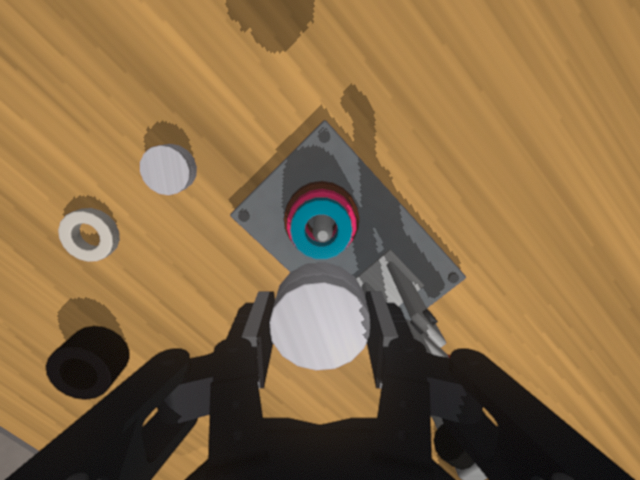

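View pics/cp1_side.png

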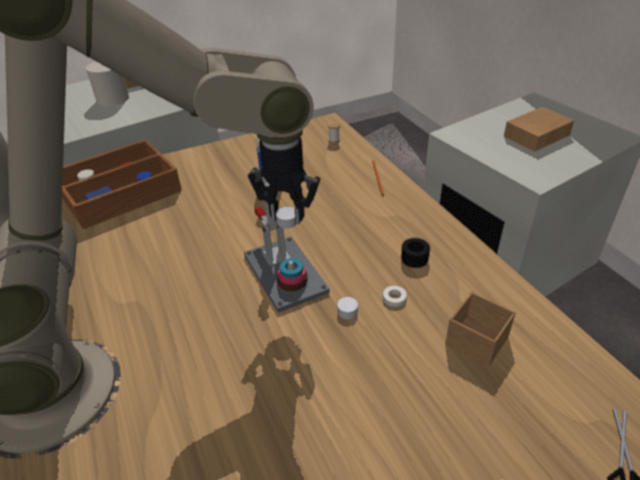

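The cap is held level at (319,317), and the side view shows it above the walnut–pink–teal stack at (291,272). I'll place it.

```bash
python3 - <<'E'
from h import *
o=np.array([.0002,-.0005])
place(o,.0632,over=.11)
robot.let_go()
robot.line_to(np.r_[PIN-o,.19],rate=.25)
m=robot.camera_model("wrist"); snap("wrist",tag="cp2")
for d in robot.regions_of("wrist","cap"):
    c,a=centre(d["pixels"]); print(d["score"],ray("wrist",c,.070,m)[0])
robot.move_ptp(J(.0,-.10,.3),q(1.2))
snap("top","side",tag="cp2")
print(robot.current_time_s())
for c in ["top","side"]: print(c,proj(c,np.r_[PIN,.081]).round(1))
im=[cv2.imread(f"pics/cp2_{c}.png") for c in ["top","side"]]
f=lambda x:cv2.resize(x,(380,380),interpolation=2)
cv2.imwrite("pics/cp2z.png",np.hstack([f(im[0][230:350,250:370]),f(im[1][190:310,230:350])]))
E
```

```text
near [-0.6  0.1 -1. ]
placed [0.4932 0.048  0.0629] [ 0.3 -0.3 -0.3]
0.73 [0.49372458 0.04795249 0.07      ]
0.6 [ 0.54083255 -0.06205717  0.07      ]
43.2917
top [[328.1 290.6]]
side [[289.5 257.9]]
```

View pics/cp2z.png

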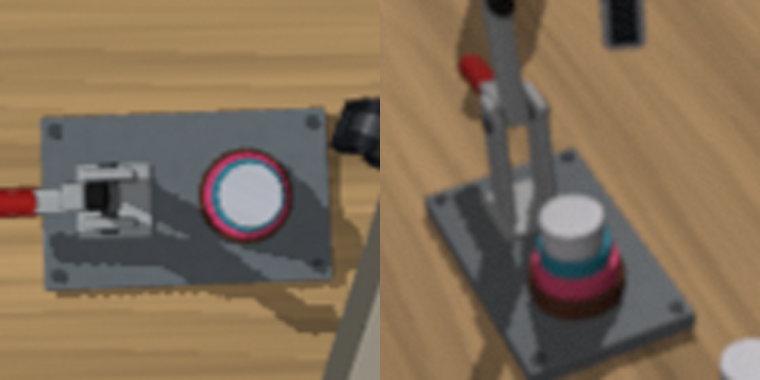

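View pics/cp2_wrist.png

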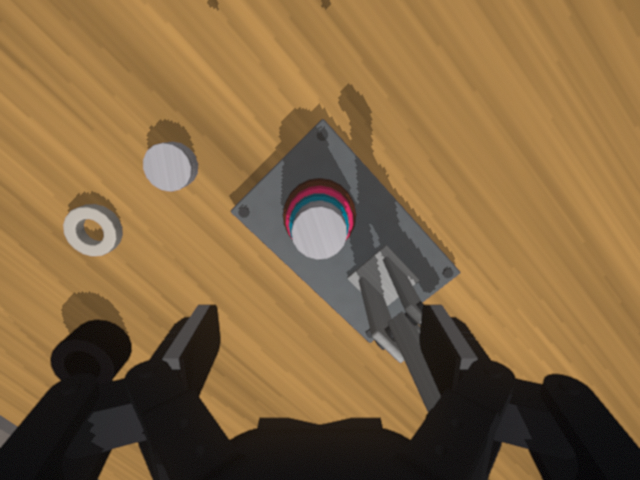

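The stack is complete and concentric: top-view zoom at (247,195), side zoom at (575,255). The cap measures (0.4937, 0.0480), on the pin. Now I'll flip the clamp shut.

```bash
python3 - <<'E'
from h import *
robot.close_gripper(40)
robot.move_ptp(J(0,.142,.30),q(YAW))
robot.line_to(J(0,.142,.155),rate=.2)
print(robot.current_force().round(1))
for y in [.11,.09,.07,.055,.045]:
    robot.line_to(J(0,y,.155),rate=.08); print(y,robot.current_force().round(1))
robot.hold(.4)
robot.line_to(J(0,.045,.30),rate=.25)
robot.move_ptp(J(.0,-.25,.3),q(YAW))
snap("top","side",tag="cl")
print(robot.current_time_s())
im=[cv2.imread(f"pics/cl_{c}.png") for c in ["top","side"]]
f=lambda x:cv2.resize(x,(390,390),interpolation=2)
cv2.imwrite("pics/clz.png",np.hstack([f(im[0][230:350,250:370]),f(im[1][190:310,230:350])]))
E
```

```text
[-0.2  0.1  0.2]
0.11 [-0.2  1.6 -1.1]
0.09 [-1.5  1.9  1.8]
0.07 [0.1 0.2 1.3]
0.055 [ 0.1  0.4 -0.2]
0.045 [-0.1 -0.5 -0.9]
50.7417
```

View pics/clz.png

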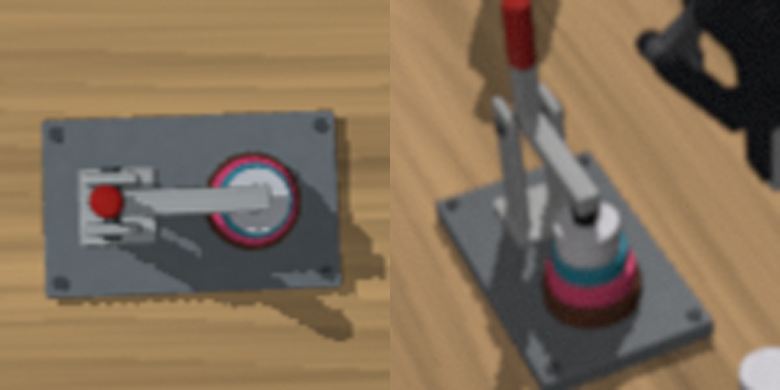

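View pics/cl_side.png

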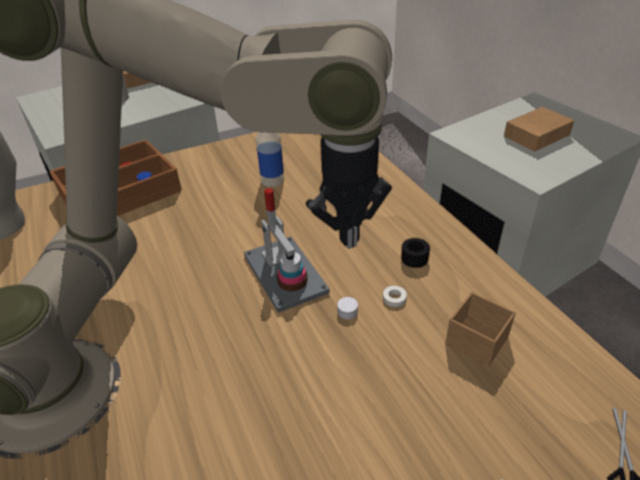

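View pics/cl_top.png

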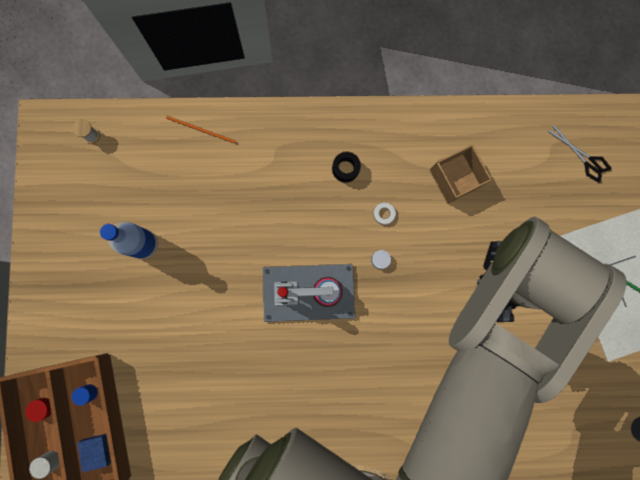

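The clamp is shut: the handle is upright at (283,292) in the top view and the black foot rests on the cap ((585,212) in the side zoom). The tape, carton, bottle, white ring and spare cap are at their starting pixels, and the arm is clear. Handing in.

```bash
python3 - <<'E'
from h import *
print(robot.current_force().round(1),robot.current_time_s()); robot.finish_job()
E
```

```text
[ 0.1  0.7 -0.4] 50.7417
the job is handed in; nothing more can be done
```

The job is done and handed in at 50.7 s of the 131 s allowed. I opened the clamp, stacked walnut, pink, teal and the cap nearest the base on the pin, then flipped the clamp shut.

- **Last checks:** the final pictures show the layers concentric and flat, with the rubber foot on the cap and the handle upright. The tape, carton, bottle, white ring and spare cap are at their starting pixels, and the arm was clear. Force readings between moves stayed at or below about 4 N.
- **Disagreements:** the side and top cameras differed by about 3 mm, so I averaged them and refined the walnut, teal and cap with the wrist camera. The wrist network did not find the pink ring before its grasp, so I used the top and side estimate, and the grasp held. The gripper width read about 1.5–3 mm below the nominal diameters, with no effect on the grips.
- **Not measured:** the clamp's angle and the foot's pressing force were judged only from the pictures.

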